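# Short spin on the bench centrifuge

### The arm

A 6-joint arm with a two-finger parallel gripper is mounted at the origin on a cart in front of the work surface, level with it; the furniture and walls round the work are solid. World frame = base frame: x ahead of the robot, y to its left, z up, the work surface at z = 0. Lengths are in m, angles in rad, forces in N, time in s.
With the tool pointing down it reaches from about 0.25 to 0.85 m from the base axis. Payload 12.5 kg.
Tool frame: the origin (TCP) lies at the very end of the fingers, on their centre line; the grasp point (between the pads) lies 19 mm behind it; z points along the fingers, y is the line along which they close (so a half turn about z gives the same grasp; the last joint's range is limited). The gripper opens to 93 mm and grips with 3 to 60 N. Pads are 15 mm wide; open, the fingers measure 128 mm over their backs; the gripper's body (75 mm by 188 mm) begins 65 mm behind the grasp point.
Start: joints at [-1.373, 0.351, 1.652, -0, 1.139, -0.085], TCP at [0.153, -0.528, 0.219] pointing down, gripper open.
Joint ranges: [-2.75, 2.75], [-0.79, 2.1], [0.01, 2.65], [-1.57, 4.71], [0.07, 3.14], [-2.87, 2.87]. Speed limits (rad/s): [2.22, 2.22, 2.79, 3.14, 3.14, 3.14].

### API

Orientations are given as [roll, pitch, yaw] about the fixed x, y, z axes, in that order (R = Rz(yaw) Ry(pitch) Rx(roll)).
In Python, from cell import bot gives the robot as it stands.
- The arm moves only by the shell command python3 -m jog 'ROWS'. ROWS is JSON, a list of rows, each a list of 5 numbers: the shift along the world's x, y, z each as a share of 0.02 m, from -1 to 1, then the turn about the world's z as a share of 0.15 rad, from -1 to 1, then the opening, from 0 (shut) to 1 (fully open). A call has 1 to 8 rows; each row shifts and turns the commanded pose from where the row before left it; what a row does not reach is not made up. A row lasts 1/10 s, in which the tool goes at most 50 mm and 8.59 degrees, less where a joint would pass 70% of its speed; a pose out of reach is approached as far as the arm can. A call with a number of a shift or a turn outside -1 to 1 is refused whole. A call with a gripper value outside its range is refused whole. The fingers move at their own pace and stop on an object; the grip force is fixed at half the most. Time passes only in rows, so rows that do not move let the fingers close. It gives the time, the measured TCP pose, the force, the opening and the grip force at its end, in the units of the state.
- bot.observe(): the state, without advancing time (a new reading comes with each control period).
- bot.get_image(name): name is "scene" or "top" or "wrist"; returns a dict with "frame" (400x640x3 uint8, blue, green, red), "vertical_fov" (degrees; the focal length in pixels is half the picture's height over the tangent of half this angle, whatever the lens; pixels are square), "cx", "cy" (the principal point, pixels), "dist_coeffs" ([k1, k2, p1, p2, k3] as OpenCV has them; the pictures are not rectified), "rvec" (rotation vector, rad) and "tvec" (3), from world to camera coordinates, as OpenCV has them; the wrist camera has in their place "tool_from_camera" (4x4, takes a point from camera to tool coordinates, whose origin is the TCP and whose axes are the flange's). Camera axes: x right, y down, z forward; pixel columns grow to the right and rows downward; lengths in m; the calibration is good to about 2 mm. A picture is of the moment at which its call begins: read the wrist's pose just before it. There is no depth.
- bot.finish_job(): hands the job in; it is judged then, once.
Trained networks look in a picture, given as the dict that the camera call returned (one of the last four; its "shot" number tells which), for a name from the list of things; names that differ only in an ending like _2 or _b are one class to them, and where a whole thing is asked for, a point or a joint stands for the part that bears it (a point fixed in the world has none). Each returns a list of dicts, best first, with "score" (0 to 1); they miss things now and then, are a little off and sometimes report something else, mostly with a low value. They report only what shows in the picture. A call takes as long as a camera call.
- bot.outline_of(name, picture): "region" (400x640 bool, what is visible of it) and "location" ([column, row] in pixels, amid what is visible of it).
The state is a dict: "clock": time; "qpos": joint angles; "qd": joint speeds; "joint_torque": joint torques, N m; "tcp_pos": TCP position; "orientation": TCP orientation; "force": force on the tool from outside, world axes, zero at the start; "wrist_torque": the same for the moment, N m; "width": finger opening in m; "grip_force": force on a finger pad.
Only numpy, scipy, OpenCV 4.12 (cv2) and the standard library are available. Lean on these libraries where they do the work, as an engineer would, in place of code of your own. Each camera call takes 0.05 s, during which the arm holds its last target. There are 200 camera calls.

### The job

Give the tubes in the small white centrifuge with the blue lid a short spin: with the closed fingers, switch the machine on by pressing the raised, white-marked end of its black rocker fully down, then press the blue key fully in so that it stays down, then press the green key fully in and finish while still holding it down. Never press the green key before the blue one or the blue key before the rocker is on, do not press the red key, and grip or lift nothing: leave everything round the machine where it stands.

Things in the scene. Friction and masses are not known exactly. Their poses are not given: they have to be found in the camera images.
- centrifuge: fixed small white centrifuge, 240x250 mm, round blue lid behind (radius 70, centre x = +40, top 115 mm up). Origin: centre of underside; x points from the control deck to the lid, away from the robot, z up. The level deck in front is 58 mm up; a rocker and three round keys stand on it in a row, x = -85, y = -82.5, -27.5, 27.5, 82.5 mm. Which is in which place varies.
- rocker (a joint): the rocker switch, rad: 0 = off (end nearer the lid stands up), 0.4 = fully on (that end level). It has a bent top, each half 22 mm long and 24 mm wide, pivot 10 mm above the deck, axis along the machine's y. It stays where it is left; pressing 15 mm from the pivot takes about 3 N.
- rocker_on_end (a point): point on top of the rocker's raised half with the white bar, 15 mm from the pivot toward the lid, where to press straight down; moves with it, from 15.8 mm above the deck (off) to 10 mm (fully on). The tip of that half is 7 mm further out; the other half is level while off and stands up when on.
- blue_key (a joint): travel of the blue key, m: 0 = out, 0.006 = fully in. Latching: it stays as far in as it has been pressed; moving it takes about 2.5 N.
- blue_top (a point): centre of the blue key's flat top (26 mm across, 14 mm above the deck when out, 8 mm when in; it moves straight down); moves with the key
- green_key (a joint): travel of the green key, m: 0 = out, 0.006 = fully in. Sprung, comes back when let go; 1 N to start it, 4 N to hold it fully in.
- green_top (a point): centre of the green key's flat top (26 mm across, 14 mm above the deck when out, 8 mm when in); moves with the key
- red_key (a joint): travel of the red key, m, sprung like the green one; must not be pressed
- red_top (a point): centre of the red key's flat top (26 mm across, 14 mm above the deck)
- white_tub: small open white plastic tub, 90x72x50 mm, loose, standing on the worktop; a bystander, origin at the centre of its underside, z up
- swab_box: orange and white carton, 62x89x75 mm, loose, standing on the worktop; a bystander, origin at the centre of its underside, z up
- needle_box: white carton with a yellow band, 140x99x60 mm, loose, standing on the worktop; a bystander, origin at the centre of its underside, z up
- slide_box: shut pale grey hinged box, 92x125x40 mm, loose, standing on the worktop; a bystander, origin at the centre of its underside, z up

How it is judged:
By the outcome, as a careful person would: the job done as asked, in the order asked, and still so for the second after the job is handed in, while the arm keeps its last pose, push and grip.
It also fails if it takes over 38 s, if anything falls off the work surface, if the arm or the gripper's body presses on something with over 40 N, if the wrist force passes 120 N, or if a joint passes its speed limit or range.

## Working session

There is one attempt and no reset: what is moved stays moved. The work goes in short steps, Python scripts to look and compute and a shell command to move; the robot and the scene stay as the last step left them, time stands still between calls to the robot, and variables do not carry over. Pictures are saved under pics/ and viewed, at most 10 in all, crops included, and the job is handed in when it is done.

```bash
mkdir -p pics; cat > h.py <<'E'
import numpy as np,cv2
from cell import bot
def K(p):
    f=200/np.tan(np.radians(p["vertical_fov"])/2)
    return np.array([[f,0,p["cx"]],[0,f,p["cy"]],[0,0,1.]])
def pose(p,st=None):
    if "rvec" in p:
        R=cv2.Rodrigues(np.array(p["rvec"],float))[0];return R,np.array(p["tvec"],float).ravel()
    from scipy.spatial.transform import Rotation as Ro
    T=np.eye(4);T[:3,:3]=Ro.from_euler('xyz',st["orientation"]).as_matrix();T[:3,3]=st["tcp_pos"]
    M=np.linalg.inv(T@np.array(p["tool_from_camera"]));return M[:3,:3],M[:3,3]
def onplane(p,uv,z,st=None):
    R,t=pose(p,st)
    n=cv2.undistortPoints(np.array([[uv]],float),K(p),np.array(p["dist_coeffs"],float))[0,0]
    d=R.T@np.array([n[0],n[1],1]);c=-R.T@t
    return c+d*(z-c[2])/d[2]
E
python3 - <<'E'
from h import *
for n in("scene","top"):
    p=bot.get_image(n);cv2.imwrite(f"pics/{n}0.png",p["frame"])
    for k,z in(("rocker_on_end",.073),("blue_top",.072),("green_top",.072),("red_top",.072),("centrifuge",.08)):
        for d in bot.outline_of(k,p)[:1]: print(n,k,d["score"],d["location"],onplane(p,d["location"],z).round(4),d["region"].sum())
E
```

```text
scene rocker_on_end 0.64 [319.2, 200.2] [0.5114 0.0174 0.073 ] 2884
scene centrifuge 0.62 [317.3, 198.9] [0.5178 0.0219 0.08  ] 2765
top rocker_on_end 0.45 [316.0, 223.4] [4.414e-01 2.000e-04 7.300e-02] 50
top centrifuge 0.87 [322.6, 198.5] [ 0.5335 -0.0261  0.08  ] 3798
```

View pics/top0.png

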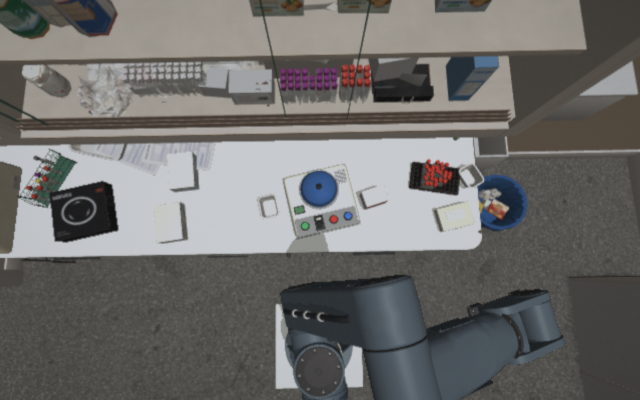

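View pics/scene0.png

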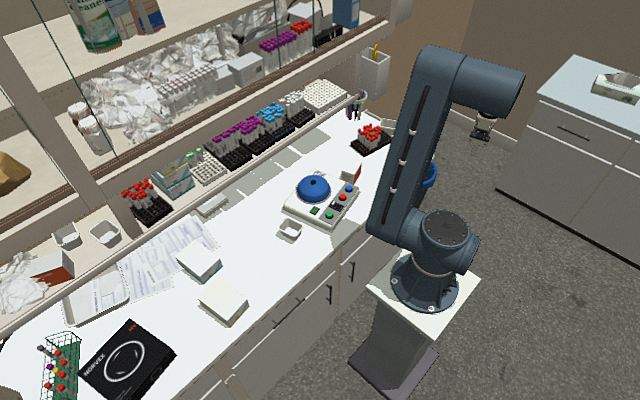

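The top view shows the deck row from left to right: green (305,226), rocker (319,223), red (334,219), blue (348,216). The lid is at (319,188).

```bash
python3 - <<'E'
from h import *
p=bot.get_image("top");s=bot.observe()
print(s["clock"],np.round(s["tcp_pos"],4),np.round(s["orientation"],3),s["width"])
for n,uv,z in(("green",(305,226),.072),("rock",(319,223),.07),("red",(334,219),.072),("blue",(348,216),.072),("lid",(319,188),.115)): print(n,onplane(p,uv,z).round(4))
E
```

```text
0.65 [ 0.1535 -0.5281  0.2186] [-3.142  0.     0.283] 0.09269405082130583
green [0.4326 0.0412 0.072 ]
rock [ 0.443  -0.0109  0.07  ]
red [ 0.4567 -0.067   0.072 ]
blue [ 0.467  -0.1194  0.072 ]
lid [ 0.5665 -0.0131  0.115 ]
```

```bash
python3 -m jog '[[0.5,1,0.3,0,0],[0.5,1,0.3,0,0],[0.5,1,0.3,0,0],[0.5,1,0.3,0,0],[0.5,1,0.3,0,0],[0.5,1,0,0,0],[0.5,1,0,0,0],[0.5,1,0,0,0]]'
python3 -m jog '[[0.5,1,0,0,0],[0.5,1,0,0,0],[0.5,1,0,0,0],[0.5,1,0,0,0],[0.5,1,0,0,0],[0.5,1,0,0,0],[0.5,1,0,0,0],[0.5,1,0,0,0]]'
python3 -m jog '[[0.5,1,0,0,0],[0.5,1,0,0,0],[0.5,1,0,0,0],[0.5,1,0,0,0],[0.5,1,0,0,0],[0.5,1,0,0,0],[0.5,1,0,0,0],[0,0,0,0,0]]'
python3 - <<'E'
from h import *
s=bot.observe();p=bot.get_image("wrist");cv2.imwrite("pics/w1.png",p["frame"])
print(s["clock"],np.round(s["tcp_pos"],4),np.round(s["orientation"],3),s["width"])
for k,z in(("rocker_on_end",.0738),("blue_top",.072),("green_top",.072),("red_top",.072)):
    for d in bot.outline_of(k,p)[:2]: print(k,d["score"],d["location"],onplane(p,d["location"],z,s).round(4),d["region"].sum())
E
```

```text
clock: 1.45
tcp_pos: [0.2338, -0.3673, 0.2488]
orientation: [3.141, -0.0, 0.283]
force: [-0.4, 0.1, 0.6]
width: 0.0334
grip_force: 0.0
clock: 2.25
tcp_pos: [0.3138, -0.2073, 0.2488]
orientation: [3.141, -0.0, 0.283]
force: [0.0, -0.4, -0.5]
width: 0.0008
grip_force: 0.0
clock: 3.05
tcp_pos: [0.3841, -0.0667, 0.2487]
orientation: [-3.141, -0.0, 0.285]
force: [-0.2, 0.5, -0.5]
width: 0.0004
grip_force: 0.0
3.05 [ 0.3841 -0.0667  0.2487] [-3.141 -0.     0.285] 0.0004414895968870032
rocker_on_end 0.98 [288.9, 111.0] [ 0.4476 -0.0118  0.0738] 1007
rocker_on_end 0.21 [338.7, 114.2] [ 0.4591 -0.0628  0.0738] 491
blue_top 0.9 [394.7, 119.8] [ 0.4706 -0.1214  0.072 ] 469
green_top 0.97 [237.9, 107.7] [0.4359 0.0408 0.072 ] 514
green_top 0.34 [142.4, 22.5] [0.4911 0.1537 0.072 ] 3139
red_top 0.61 [338.2, 114.5] [ 0.4587 -0.0624  0.072 ] 499
```

View pics/w1.png

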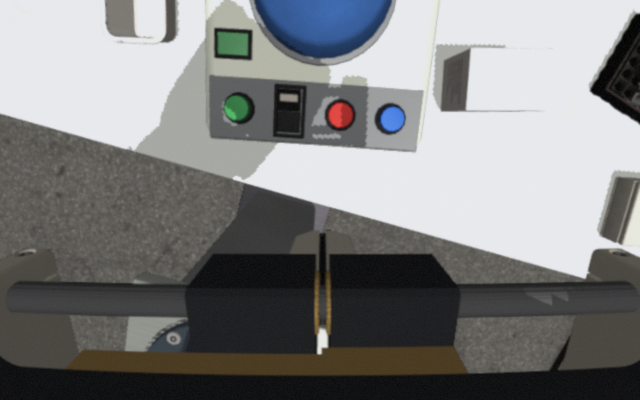

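Wrist view: green (238,108), rocker (289,111) with its white bar at (289,98) on the lid side, red (340,115), blue (391,118). The fingers are shut. This agrees with the top view. I'll go above the rocker end at about (0.462, -0.010), yaw 0.211.

```bash
python3 -m jog '[[1,0.7,0,-0.13,0],[1,0.7,0,-0.13,0],[1,0.7,-0.5,-0.12,0],[0.9,0.7,-1,-0.12,0],[0,0,-1,0,0],[0,0,-1,0,0],[0,0,-1,0,0],[0,0,-1,0,0]]'
python3 -m jog '[[0,0,-1,0,0],[0,0,-0.7,0,0],[0,0,0,0,0]]'
python3 - <<'E'
from h import *
s=bot.observe();p=bot.get_image("wrist");cv2.imwrite("pics/w2.png",p["frame"])
print(np.round(s["tcp_pos"],4),np.round(s["orientation"],3),np.round(s["force"],1))
for k,z in(("rocker_on_end",.0738),("blue_top",.072),("green_top",.072),("red_top",.072)):
    for d in bot.outline_of(k,p)[:1]: print(k,d["score"],d["location"],onplane(p,d["location"],z,s).round(4),d["region"].sum())
R,t=pose(p,s)
for q in((.462,-.010,.0738),s["tcp_pos"]):print(cv2.projectPoints(np.array([q]),cv2.Rodrigues(R)[0],t,K(p),np.array(p["dist_coeffs"],float))[0])
E
```

```text
clock: 4.1
tcp_pos: [0.4614, -0.0129, 0.1379]
orientation: [3.141, -0.0, 0.207]
force: [-0.6, -0.9, 0.3]
width: 0.0006
grip_force: 0.0
clock: 4.4
tcp_pos: [0.4605, -0.0127, 0.1033]
orientation: [-3.141, 0.003, 0.207]
force: [0.3, 0.7, 0.8]
width: 0.0004
grip_force: 0.0
[ 0.4605 -0.0127  0.1033] [-3.141e+00  3.000e-03  2.070e-01] [0.3 0.7 0.8]
rocker_on_end 0.93 [317.1, 220.0] [ 0.4648 -0.0085  0.0738] 708
blue_top 0.63 [474.4, 239.0] [ 0.4728 -0.1158  0.072 ] 1212
green_top 0.58 [237.7, 238.6] [0.4402 0.0411 0.072 ] 1081
red_top 0.6 [393.3, 240.3] [ 0.4607 -0.0617  0.072 ] 1031
[[[318.46124267 224.45734355]]]
[[[321.88343161 245.21938385]]]
```

View pics/w2.png

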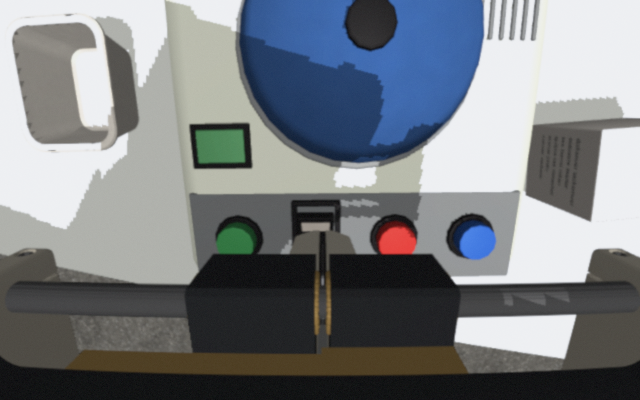

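View 2: the fingertip is just short of the white bar (316,228). The rocker's far edge is at row ~216, so the target at (0.462, -0.010) holds.

```bash
python3 -m jog '[[0.08,0.13,-0.5,0,0],[0,0,-0.5,0,0],[0,0,-0.3,0,0],[0,0,-0.2,0,0],[0,0,-0.2,0,0],[0,0,-0.1,0,0],[0,0,-0.1,0,0],[0,0,0,0,0]]'
```

```text
clock: 5.45
tcp_pos: [0.4634, -0.0096, 0.068]
orientation: [3.141, -0.001, 0.208]
force: [-5.6, 0.6, 23.0]
width: 0.0008
grip_force: 11.4
```

```bash
python3 -m jog '[[0,0,1,0,0],[0,0,1,0,0],[0.07,-0.9,0,0,0],[0.07,-0.9,0,0,0],[0.07,-0.9,0,0,0],[0.07,-0.9,0,0,0],[0.07,-0.9,0,0,0],[0.07,-0.95,0,0,0]]'
python3 -m jog '[[0,0,0,0,0],[0,0,0,0,0]]'
python3 - <<'E'
from h import *
s=bot.observe();p=bot.get_image("wrist");cv2.imwrite("pics/w3.png",p["frame"])
for k,z in(("rocker_on_end",.0738),("blue_top",.072),("green_top",.072),("red_top",.072)):
    for d in bot.outline_of(k,p)[:1]: print(k,d["score"],d["location"],onplane(p,d["location"],z,s).round(4),d["region"].sum())
E
```

```text
clock: 6.25
tcp_pos: [0.4711, -0.1192, 0.1065]
orientation: [-3.141, 0.001, 0.208]
force: [0.2, -0.5, -0.4]
width: 0.0006
grip_force: 0.0
clock: 6.45
tcp_pos: [0.4711, -0.1184, 0.1064]
orientation: [-3.141, 0.001, 0.207]
force: [0.2, 1.2, -0.5]
width: 0.0006
grip_force: 0.0
rocker_on_end 0.72 [239.5, 222.3] [ 0.4621 -0.0639  0.0738] 1201
blue_top 0.85 [325.1, 218.4] [ 0.4761 -0.1194  0.072 ] 916
green_top 0.78 [90.2, 224.4] [0.4378 0.0388 0.072 ] 1324
red_top 0.94 [239.0, 224.2] [ 0.46   -0.0634  0.072 ] 1252
```

View pics/w3.png

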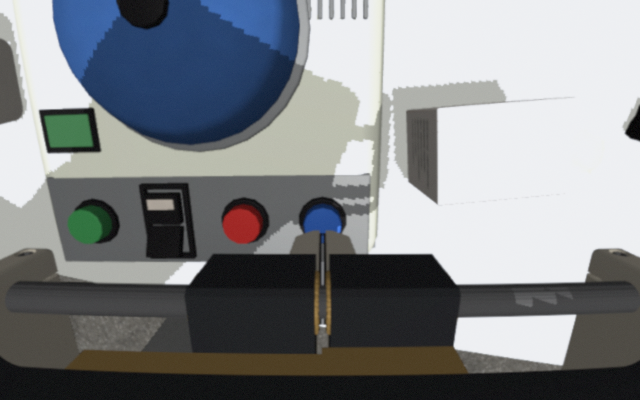

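View 3: the rocker has flipped (white-bar half level at (160,205), near half up at (166,240)). The fingers are over blue (323,218).

```bash
python3 -m jog '[[0.05,-0.05,-0.6,0,0],[0,0,-0.6,0,0],[0,0,-0.4,0,0],[0,0,-0.2,0,0],[0,0,-0.15,0,0],[0,0,-0.1,0,0],[0,0,-0.1,0,0],[0,0,0,0,0]]'
```

```text
clock: 7.5
tcp_pos: [0.4724, -0.1195, 0.0659]
orientation: [-3.142, 0.0, 0.208]
force: [-14.6, 5.2, 39.8]
width: 0.0004
grip_force: 19.4
```

```bash
python3 -m jog '[[0,0,1,0,0],[0,0,1,0,0],[-0.22,1,0.1,0,0],[-0.22,1,0,0,0],[-0.21,1,0,0,0],[-0.21,1,0,0,0],[-0.21,1,0,0,0],[-0.21,1,0,0,0]]'
python3 -m jog '[[-0.22,1,0,0,0],[-0.22,1,0,0,0],[0,0,0,0,0],[0,0,0,0,0]]'
python3 - <<'E'
from h import *
s=bot.observe();p=bot.get_image("wrist");cv2.imwrite("pics/w4.png",p["frame"])
E
```

```text
clock: 8.3
tcp_pos: [0.4469, 0.0012, 0.1058]
orientation: [3.141, -0.001, 0.208]
force: [0.5, -0.1, 0.6]
width: 0.0006
grip_force: 0.0
clock: 8.7
tcp_pos: [0.4384, 0.0404, 0.1058]
orientation: [3.141, -0.001, 0.209]
force: [0.0, -0.1, 0.1]
width: 0.0002
grip_force: 0.0
```

View pics/w4.png

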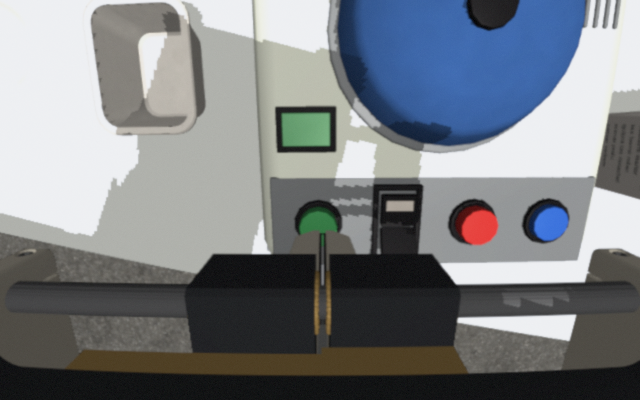

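View 4: blue (550,222) sits lower, the rocker is still on, and the fingers are over green (319,222).

```bash
python3 -m jog '[[0,0,-0.6,0,0],[0,0,-0.6,0,0],[0,0,-0.4,0,0],[0,0,-0.2,0,0],[0,0,-0.15,0,0],[0,0,-0.1,0,0],[0,0,0,0,0],[0,0,0,0,0]]'
```

```text
clock: 9.55
tcp_pos: [0.4383, 0.04, 0.0659]
orientation: [3.141, -0.0, 0.208]
force: [-7.4, -5.8, 20.7]
width: 0.0005
grip_force: 10.5
```

```bash
python3 -m jog '[[0,0,-0.03,0,0],[0,0,0,0,0],[0,0,0,0,0],[0,0,0,0,0],[0,0,0,0,0]]'; python3 -c "
from cell import bot
print(bot.finish_job())"
```

```text
clock: 10.05
tcp_pos: [0.4384, 0.0401, 0.0657]
orientation: [3.141, -0.001, 0.208]
force: [-9.7, -4.5, 28.6]
width: 0.0005
grip_force: 14.4
the job is handed in; nothing more can be done
None
```

I switched the rocker on, pressed the blue key in until it stayed down, and handed the job in at about 10 s with the green key held fully in; I didn't press the red key or move anything round the machine.

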